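Load a brick slip into the spring dressing jig

ROBOT

A 6-joint arm with a two-finger parallel gripper is mounted at the origin on the work surface. World frame = base frame: x ahead of the robot, y to its left, z up, the work surface at z = 0. Lengths are in m, angles in rad, forces in N, time in s.
With the tool pointing down it reaches from about 0.3 to 1 m from the base axis. Payload 5.1 kg.
Tool frame: the origin (TCP) lies midway between the tips of the shut fingers; the grasp point (between the pads) lies 19 mm behind it; z points along the fingers, y is the line along which they close (so a half turn about z gives the same grasp; the last joint's range is limited). The gripper opens to 95 mm and grips with 3 to 60 N. Pads are 20 mm wide; open, the fingers measure 119 mm over their backs; the gripper's body (75 mm by 180 mm) begins 59 mm behind the grasp point.
Start: joints at [1.169, 0.124, 1.65, -0, 1.367, -0.083], TCP at [0.204, 0.617, 0.192] pointing down, gripper open.
Joint ranges: [-2.61, 2.61], [-1.02, 2.33], [0.03, 2.71], [-1.35, 4.49], [0.32, 2.68], [-2.91, 2.91]. Speed limits (rad/s): [2.57, 2.57, 3.14, 3.14, 3.14, 3.14].

INTERFACE

Orientations are given as a 3x3 rotation matrix whose columns are the frame's x, y, z axes.
In Python, from workcell import read_state, eyes, manip gives the robot as it stands. The module is installed in compiled form; this text tells all that it offers.
- The arm moves only by the tool carry_out, never from a script. Its argument "steps" is a list of rows, each a list of 3 entries, a list of its own where there are three numbers: the turn, a rotation vector about the world's x, y, z in degrees, then the shift along the world's x, y, z in mm, then the closure, from 0 (fully open) to 1 (shut). In form: [[[ax, ay, az], [dx, dy, dz], fingers], ...]. A call has 1 to 10 rows; each row shifts and turns the commanded pose from where the row before left it; what a row does not reach is not made up. A row lasts 1/8 s, in which the tool goes at most 62.5 mm and 10.7 degrees, less where a joint would pass 70% of its speed; a pose out of reach is approached as far as the arm can. A call with a gripper value outside its range is refused whole. The fingers move at their own pace and stop on an object; the grip force is fixed at half the most. Time passes only in rows, so rows that do not move let the fingers close. It gives the time, the measured TCP pose, the force, the opening and the grip force at its end, in the units of the state.
- read_state(): the state, without advancing time (a new reading comes with each control period).
- eyes.capture(name): name is "scene" or "side" or "wrist"; returns a dict with "color" (384x512x3 uint8, blue, green, red), "fx", "fy", "cx", "cy" (pixels), "distortion" ([k1, k2, p1, p2, k3] as OpenCV has them; the pictures are not rectified), "view" (4x4, takes a point from world to camera coordinates). Camera axes: x right, y down, z forward; pixel columns grow to the right and rows downward; lengths in m; the calibration is good to about 2 mm. A picture is of the moment at which its call begins. There is no depth.
- manip.close_job(): hands the job in; it is judged then, once.
The state is a dict: "time_s": time; "qpos": joint angles; "qd": joint speeds; "effort": joint torques, N m; "position": TCP position; "tool_rot": TCP orientation; "force": force on the tool from outside, world axes, zero at the start; "ft_torque": the same for the moment, N m; "width": finger opening in m; "grip_force": force on a finger pad.
Only numpy, scipy, OpenCV 4.12 (cv2) and the standard library are available. Lean on these libraries where they do the work, as an engineer would, in place of code of your own. Each camera call takes 0.05 s, during which the arm holds its last target. There are 200 camera calls.

TASK

Load the white brick slip into the blue-walled jig for dressing. Slide the steel keeper rail fully open by its red post, lay the white slip face up on the jig's loading shelf and push it along the channel against the orange spring follower until its tail drops behind the lip and it lies flat on the channel floor, held against the lip by the follower; then slide the rail fully shut over it and let go. Leave the red slip where it is.

Things in the scene. Friction and masses are not known exactly. Their poses are not given: they have to be found in the camera images.
- jig: Fixed jig with a straight channel along its own +y (loading direction); x across, z up. Origin: table level, on the channel's centre line, below the lip. Dark base 170 x 314 mm (x -55 to 115, y -120 to 194), 12 mm thick, its top being the channel floor. Blue walls: inner faces at x = +-27 mm, 12 mm thick, y 0 to 194, tops at z = 36 mm. Two rail ways at +x (x 39 to 115, y 33 to 107, up to z = 46).
- lip (a point): Middle of the lip's top edge, at jig (0, 0, 20 mm): the loading shelf's end, an 8 mm step down to the channel floor (z = 12 mm).
- shelf (a point): Centre of the loading shelf's top, at jig (0, -60, 20 mm): flat aluminium slab 110 mm wide, y -120 to 0. On it two blue guides, tops at z = 36 mm, flare from 54 mm apart at y = 0 (channel mouth) to about 80 mm apart at y = -32; the rest of the shelf is bare. A slip may overhang the shelf's open end.
- seat (a point): Where the origin of the seated slip belongs: jig (0, 65, 12 mm), on the channel floor, the slip then filling y 0 to 130 mm, its length along the channel (either end first).
- slip_white: Loose white brick slip (thin brick tile), 130 x 50 x 22 mm, about 0.28 kg, lying on the table, rough whitewashed face up, on either side of the jig (the red one on the other). Origin at the centre of its underside; x along its length (both ends alike), z up through the rough face.
- slip_red: Loose red brick slip of the same size and shape, origin likewise. Not needed: leave it where it is (a shift of more than 25 mm is a fault).
- rail_post (a point): Centre of the top of the red post (16 mm diameter, 35 mm tall, top 81 mm above the table) in the middle of the keeper rail, a steel plate 66 mm across x 56 mm along the channel x 8 mm, underside at z = 38 mm, top at 46. In the jig frame the post is at y = 70 mm and x = value of joint rail.
- rail (a joint): Slide of the keeper rail across the channel, m: 0 = shut (centred over the channel), 0.075 = fully open, along the jig's +x; the channel is clear from 0.060. Starts at 0 to 0.025. Friction about 2.5 N; stays where left. Shut, it clears a slip lying flat by 4 mm, but a slip still up on the shelf or lip blocks it.
- follower (a joint): Slide of the orange spring follower along jig +y, m: 0 = at rest, its face (50 mm wide, z 14 to 40) at y = 108 mm; 0.022 with the slip seated; 0.055 = end. Spring 2.7 N at 0, 4.7 at 0.022, 6 at 0.036. Damped, 80 N per m/s, so it returns at some 40 mm/s: a pusher pulled back fast (over 0.1 m/s) with the tail 10 mm past the lip lets the tail drop; pulled slowly, the tail may ride back up.
Things that resemble listed ones, but are neither listed nor needed, are in the scene too. Of the things like the slip_white, leave any that is purple or turquoise; of the rest the larger one is meant.

How it is judged:
By the outcome, as a careful person would: the job done as asked, in the order asked, and still so for the second after the job is handed in, with the robot touching nothing.
It also fails if it takes over 72 s, if anything falls off the work surface, if the arm or the gripper's body presses on something with over 40 N, if the wrist force passes 120 N, or if a joint passes its speed limit or range.

## Working session

There is one attempt and no reset: what is moved stays moved. The work goes in short steps, Python scripts to look and compute and a tool call to move; the robot and the scene stay as the last step left them, time stands still between calls to the robot, and variables do not carry over. Pictures are saved under pics/ and viewed, at most 10 in all, crops included, and the job is handed in when it is done.

Besides the shell and the picture viewer there is one more tool, called as name([rows], argument=value, ...), one row to a line, values as JSON. carry_out: Moves the arm, as the interface text tells. Its arguments: {"type":"object","properties":{"steps":{"type":"array"}},"required":["steps"]}

```bash
mkdir -p pics; cat > h.py <<'E'
import numpy as np, cv2, pickle
from workcell import read_state, eyes, manip
def cap(n,save=None):
    c=eyes.capture(n); c={k:np.array(v) for k,v in c.items()}
    if save: cv2.imwrite('pics/'+save+'.png',c['color']); pickle.dump(c,open('pics/'+save+'.pkl','wb'))
    return c
def load(s): return pickle.load(open('pics/'+s+'.pkl','rb'))
def K(c): return np.array([[c['fx'],0,c['cx']],[0,c['fy'],c['cy']],[0,0,1]],float)
def ray(c,px):
    p=cv2.undistortPoints(np.array(px,float).reshape(-1,1,2),K(c),c['distortion'].astype(float)).reshape(-1,2)
    V=c['view'];R=V[:3,:3];o=-R.T@V[:3,3]
    return o,np.c_[p,np.ones(len(p))]@R
def plane(c,px,z):
    o,d=ray(c,px); return o+d*((z-o[2])/d[:,2])[:,None]
def proj(c,P):
    V=c['view']; r=cv2.Rodrigues(V[:3,:3])[0]
    return cv2.projectPoints(np.array(P,float).reshape(-1,1,3),r,V[:3,3],K(c),c['distortion'].astype(float))[0].reshape(-1,2)
def tri(c1,p1,c2,p2):
    o1,d1=ray(c1,p1);o2,d2=ray(c2,p2);d1=d1[0]/np.linalg.norm(d1);d2=d2[0]/np.linalg.norm(d2)
    t=np.linalg.lstsq(np.c_[d1,-d2],o2-o1,rcond=None)[0]
    a=o1+t[0]*d1;b=o2+t[1]*d2; return (a+b)/2,np.linalg.norm(a-b)
E
python3 - <<'E'
from h import *
a=cap('scene','scene0');b=cap('side','side0');w=cap('wrist','wrist0')
for c in (a,b,w): print((-c['view'][:3,:3].T@c['view'][:3,3]).round(3),c['view'][2,:3].round(2),c['fx'])
im=np.zeros((600,800,3),np.uint8)
cv2.imwrite('pics/m0.png',cv2.resize(np.vstack([np.hstack([a['color'],b['color']])]),(800,300)))
s=read_state();print(s['time_s'],s['position'],s['tool_rot'],s['width'])
E
```

```text
[ 1.355 -0.286  0.799] [-0.78  0.18 -0.59] 368.7885333180114
[-0.192 -0.648  0.601] [ 0.62  0.59 -0.53] 371.3369822484781
[0.136 0.639 0.383] [ 0.24 -0.08 -0.97] 291.31329976486035
0.15 [0.20354731 0.61675729 0.19098279] [[-9.49620836e-01  3.13400541e-01 -6.06825488e-04]
 [ 3.13401107e-01  9.49619709e-01 -1.46805320e-03]
 [ 1.16164776e-04 -1.58427369e-03 -9.99998738e-01]] 0.09532887406846494
```

View pics/scene0.png

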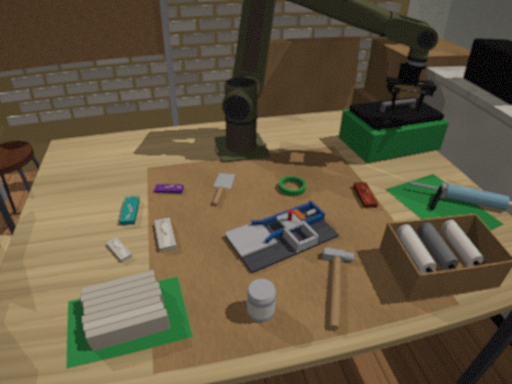

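View pics/side0.png

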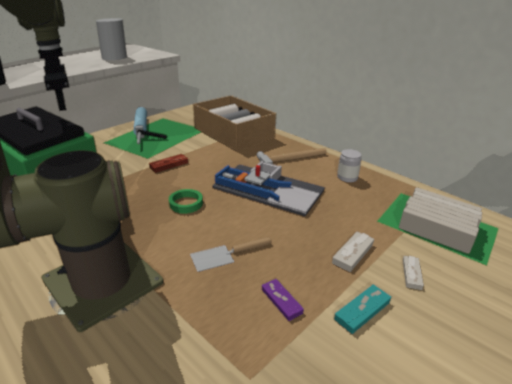

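The scene view shows the jig at about (285,235), with its shelf to the left and its rail and post at (290,213). The red slip is at (365,194).

Candidates for the white slip, in scene-view pixels:
- **(165,234):** white, larger
- **(119,249):** white, smaller
- **(129,210):** turquoise, so excluded
- **(168,188):** purple, so excluded

The larger white one at (165,234), or (353,251) in the side view, fits. I'll confirm it in a crop and measure.

```bash
python3 - <<'E'
from h import *
a=load('scene0');b=load('side0')
A=cv2.resize(a['color'][165:275,90:350],(800,338),interpolation=cv2.INTER_CUBIC)
B=cv2.resize(b['color'][140:280,200:440],(446,260),interpolation=cv2.INTER_CUBIC)
im=np.zeros((600,800,3),np.uint8);im[:338]=A;im[340:,:446]=B;cv2.imwrite('pics/crop0.png',im)
def blob(c,f,box):
    hsv=cv2.cvtColor(c['color'],cv2.COLOR_BGR2HSV).astype(int);m=f(hsv[...,0],hsv[...,1],hsv[...,2]).astype(np.uint8)
    k=np.zeros_like(m);x0,y0,x1,y1=box;k[y0:y1,x0:x1]=m[y0:y1,x0:x1]
    n,l,s,ce=cv2.connectedComponentsWithStats(k)
    i=1+np.argmax(s[1:,4]);return ce[i],s[i],(l==i)
red=lambda h,s,v:((h<8)|(h>172))&(s>120)&(v>60)
white=lambda h,s,v:(s<60)&(v>125)
for nm,f,ba,bb in [('post',red,(270,200,320,230),(240,155,290,185)),('white',white,(145,208,190,258),(325,225,385,275)),('red',red,(345,175,390,215),(140,145,200,180))]:
    pa,sa,ma=blob(a,f,ba);pb,sb,mb=blob(b,f,bb)
    print(nm,pa.round(1),sa,pb.round(1),sb,[x.round(4) for x in tri(a,pa,b,pb)[:1]],tri(a,pa,b,pb)[1].round(4))
    if nm!='post':
        for c,m in((a,ma),(b,mb)):
            r=cv2.minAreaRect(np.argwhere(m)[:,::-1].astype(np.float32)); P=plane(c,np.argwhere(m)[:,::-1],0.022)[:,:2]*1000
            print(' rect mm',cv2.minAreaRect(P.astype(np.float32)))
for c in(a,b):
    hsv=cv2.cvtColor(c['color'],cv2.COLOR_BGR2HSV).astype(int);m=(abs(hsv[...,0]-112)<12)&(hsv[...,1]>130)&(hsv[...,2]>50)
    m[:, :]&=True; ys,xs=np.where(m);print('blue',len(xs),np.percentile(xs,[0,5,50,95,100]),np.percentile(ys,[0,5,50,95,100]))
    sel=m.copy(); n,l,s,ce=cv2.connectedComponentsWithStats(m.astype(np.uint8));
    for i in range(1,n):
        if s[i,4]>60: P=plane(c,np.argwhere(l==i)[:,::-1],.036)[:,:2]*1000;print(s[i],cv2.minAreaRect(P.astype(np.float32)))
E
```

```text
post [289.8 213.9] [288 210   5  10  33] [257.4 169.7] [256 165   4  11  39] [array([0.5427, 0.037 , 0.0657])] 0.0014
white [164.6 232.8] [155 218  21  30 478] [353.3 248.5] [333 232  41  35 733] [array([ 0.4872, -0.3462,  0.0138])] 0.0019
 rect mm ((492.8861389160156, -346.80145263671875), (132.51605224609375, 50.46133041381836), 5.027966022491455)
 rect mm ((483.57489013671875, -348.7461853027344), (137.42340087890625, 51.14762878417969), 4.6350789070129395)
red [365.2 194.2] [355 183  22  24 280] [169.4 161.6] [150 155  37  14 273] [array([0.4384, 0.3603, 0.0116])] 0.0002
 rect mm ((449.3092346191406, 352.19659423828125), (48.301963806152344, 134.37570190429688), 80.89933013916016)
 rect mm ((423.566162109375, 337.9825134277344), (69.32491302490234, 129.54330444335938), 81.41458129882812)
blue 425 [253. 260. 300. 320. 323.] [202. 205. 220. 236. 241.]
[298 202  26  22 217] ((517.4306030273438, 118.05104064941406), (89.19976806640625, 69.46141052246094), 16.42598533630371)
[253 216  24   9 108] ((527.1862182617188, -35.20922088623047), (29.686443328857422, 77.46851348876953), 7.041810989379883)
[267 228  16  14  94] ((591.7529296875, -21.01551055908203), (28.44145393371582, 73.58326721191406), 43.994293212890625)
blue 718 [216. 219. 249. 282. 290.] [167. 170. 184. 195. 199.]
[216 167  62  33 568] ((506.7727966308594, 35.17491149902344), (105.68921661376953, 227.89248657226562), 15.547056198120117)
[264 179  27   9 150] ((559.9478759765625, -28.58916473388672), (44.9288444519043, 75.4057388305664), 27.049606323242188)
```

View pics/crop0.png

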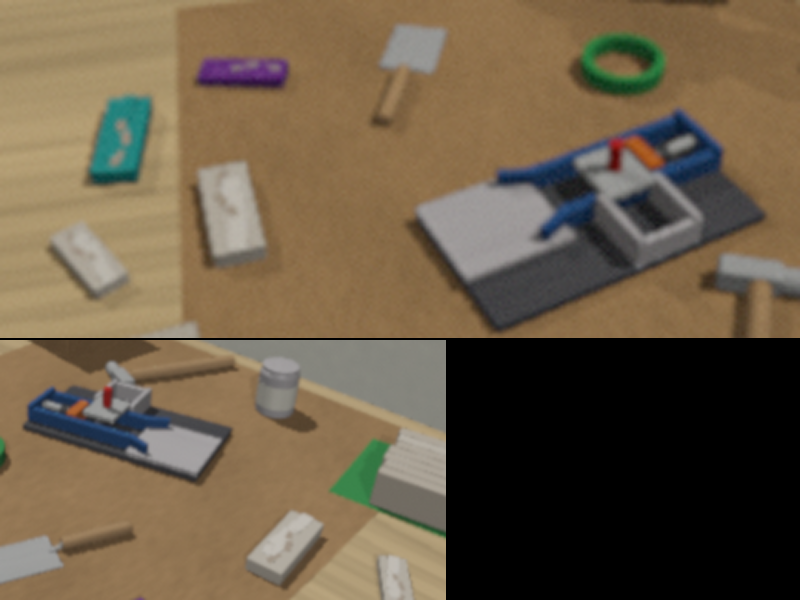

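The crop confirms it. The white slip with its rough face up is the larger one at scene (165,234), measuring 132x50 mm, near world (0.487,-0.347), with its long axis about 5° off x. The other white one is clearly smaller. The jig axis points to about 106°. I'll move the wrist camera over the jig for an accurate look.

carry_out([
  [[0, 0, 3.4], [22, -35, 25], 0],
  [[0, 0, 3.4], [30, -52, 10], 0],
  [[0, 0, 3.4], [30, -52, 10], 0],
  [[0, 0, 3.4], [30, -52, 10], 0],
  [[0, 0, 3.4], [30, -52, 10], 0],
  [[0, 0, 3.4], [30, -52, 10], 0],
  [[0, 0, 3.4], [30, -52, 10], 0],
  [[0, 0, 3.4], [30, -52, 10], 0],
  [[0, 0, 3.4], [30, -52, 10], 0],
  [[0, 0, 3.4], [30, -52, 10], 0],
])

```text
time_s: 1.4
position: [0.4962, 0.1124, 0.3071]
tool_rot: [[-0.962, -0.273, 0.0], [-0.273, 0.962, 0.0], [-0.0, 0.0, -1.0]]
force: [-0.4, 1.1, 0.4]
width: 0.0953
grip_force: 0.0
```

carry_out([
  [[0, 0, 0], [30, -52, 0], 0],
  [[0, 0, 0], [30, -52, 0], 0],
  [[0, 0, 0], [0, 0, 0], 0],
  [[0, 0, 0], [0, 0, 0], 0],
])

```text
time_s: 1.9
position: [0.5554, 0.0104, 0.3064]
tool_rot: [[-0.963, -0.271, -0.001], [-0.271, 0.963, 0.001], [0.001, 0.001, -1.0]]
force: [0.8, 0.6, 0.2]
width: 0.0956
grip_force: 0.0
```

```bash
python3 - <<'E'
from h import *
w=cap('wrist','w1');print((-w['view'][:3,:3].T@w['view'][:3,3]).round(3))
cv2.imwrite('pics/w1v.png',cv2.resize(w['color'],(800,600)))
for n,P in [('post',(.543,.037,.081)),('white',(.487,-.347,.022))]: print(n,proj(w,P))
E
```

```text
[ 0.487 -0.008  0.499]
post [[274.58541743 164.29762231]]
white [[45.34975729 58.63338963]]
```

View pics/w1v.png

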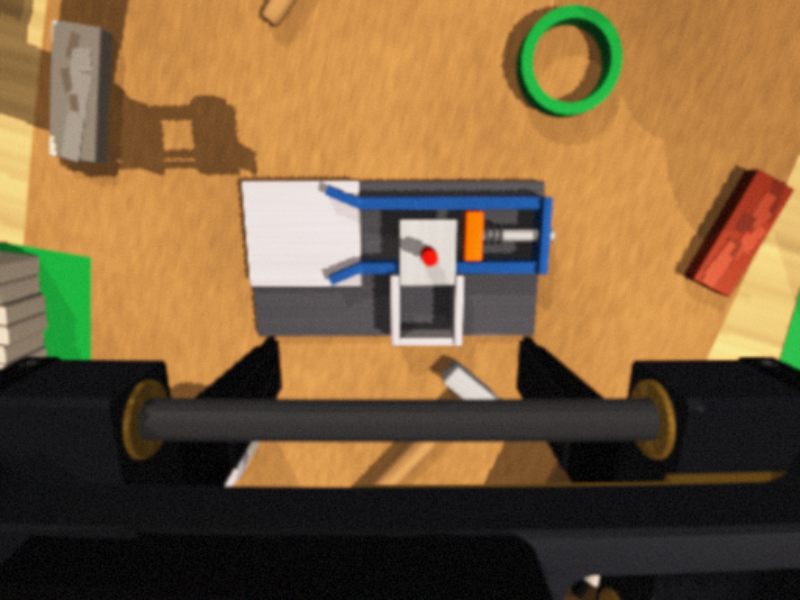

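The wrist view (pixels in the 800x600 version) shows these positions:
- **Shelf:** (242–360, 182–285).
- **Walls:** along +u, at v≈203 and v≈267.
- **Post top:** (429,256).
- **Follower:** (474,236).
- **White slip:** (80,90), in shadow.
- **Red slip:** (740,232).

Next I'll get the jig frame and slip pose from masks, and the heights from two views.

```bash
cat > m.py <<'E'
from h import *
def hsv(c): 
    x=cv2.cvtColor(c['color'],cv2.COLOR_BGR2HSV).astype(int); return x[...,0],x[...,1],x[...,2]
def comp(m,box):
    k=np.zeros(m.shape,np.uint8);x0,y0,x1,y1=box;k[y0:y1,x0:x1]=m[y0:y1,x0:x1]
    n,l,s,ce=cv2.connectedComponentsWithStats(k);i=1+np.argmax(s[1:,4]);return (l==i).astype(np.uint8),s[i]
def rect(c,m,z):
    ct=max(cv2.findContours(m,cv2.RETR_EXTERNAL,cv2.CHAIN_APPROX_NONE)[0],key=cv2.contourArea).reshape(-1,2)
    return cv2.minAreaRect((plane(c,ct,z)[:,:2]*1000).astype(np.float32))
E
python3 - <<'E'
from m import *
w=load('w1');a=load('scene0');b=load('side0')
h,s,v=hsv(w)
m,st=comp((s<60)&(v>170),(150,110,234,190));print('shelf',st)
r=rect(w,m,.02);print(r);box=cv2.boxPoints(r);print(box.round(1))
m,st=comp((abs(h-110)<14)&(s>120),(200,110,360,190));print('blue',st);print(rect(w,m,.036))
for nm,bx in(('wallA',(228,110,358,140)),('wallB',(228,160,358,180))):
    ys,xs=np.where(((abs(h-110)<14)&(s>120))[bx[1]:bx[3],bx[0]:bx[2]]);P=plane(w,np.c_[xs+bx[0],ys+bx[1]],.036)[:,:2]
    vx,vy,x0,y0=cv2.fitLine((P[P[:,1]<.2]*1000).astype(np.float32),cv2.DIST_HUBER,0,.1,.1).ravel();print(nm,len(xs),np.degrees(np.arctan2(vy,vx)),x0,y0)
mr,st=comp(((h<8)|(h>172))&(s>150)&(v>80),(262,150,290,175));ys,xs=np.where(mr);print('post',st,xs.mean(),ys.mean(),plane(w,[[xs.mean(),ys.mean()]],.081))
for c,bx in((a,(270,200,320,230)),(b,(240,155,290,185))):
    h2,s2,v2=hsv(c);q,t=comp(((h2<8)|(h2>172))&(s2>120)&(v2>60),bx); top=(t[0]+t[2]/2-.5,t[1]+1.);print('post tri',top,tri(c,[top],w,[[xs.mean(),ys.mean()]]))
m,st=comp((s<70)&(v>85),(25,8,74,108));print('slip',st);print(rect(w,m,.022))
m2=((s<70)&(v>85))[0:115,20:80]
h2,s2,v2=hsv(b);q,t=comp((s2<60)&(v2>125),(325,225,385,275))
# shelf in the other views
for nm,c,bx in(('scene',a,(215,180,290,260)),('side',b,(265,170,330,215))):
    h2,s2,v2=hsv(c);mm,t=comp((s2<50)&(v2>120),bx);print(nm,'shelf',t,rect(c,mm,.02))
cv2.imwrite('pics/slipw.png',np.hstack([cv2.resize(w['color'][0:120,15:95],None,fx=5,fy=5,interpolation=cv2.INTER_CUBIC),cv2.resize(cv2.cvtColor(m[0:120,15:95]*255,cv2.COLOR_GRAY2BGR),None,fx=5,fy=5,interpolation=cv2.INTER_NEAREST)]))
E
```

```text
shelf [ 155  116   76   67 4250]
((564.3220825195312, -91.54136657714844), (108.24526977539062, 120.76582336425781), 15.380043029785156)
[[ 496.1  -47.7]
 [ 528.2 -164.1]
 [ 632.5 -135.4]
 [ 600.5  -19. ]]
blue [ 209  120  144   55 2022]
((522.2754516601562, 43.866790771484375), (80.42787170410156, 226.4182891845703), 13.670347213745117)
wallA 1196 -74.7529 489.666 50.585175
wallB 800 -73.172325 548.2757 77.964066
post [270 158  10  12  95] 274.36842105263156 163.7157894736842 [[0.54227193 0.0364549  0.081     ]]
post tri (np.float64(290.0), np.float64(211.0)) (array([0.54272352, 0.03693962, 0.0778907 ]), np.float64(0.00031084436916322403))
post tri (np.float64(257.5), np.float64(166.0)) (array([0.54280622, 0.03664036, 0.07795384]), np.float64(0.0003899563636840465))
slip [  32   13   33   90 2395]
((487.6456298828125, -342.9334716796875), (128.8827667236328, 49.107120513916016), 5.016057014465332)
scene shelf [225 224  51  32 910] ((567.6603393554688, -93.58125305175781), (112.83326721191406, 122.10174560546875), 16.01285171508789)
side shelf [274 186  45  26 714] ((560.4676513671875, -94.3303451538086), (114.44568634033203, 120.03079223632812), 15.79399299621582)
```

View pics/slipw.png

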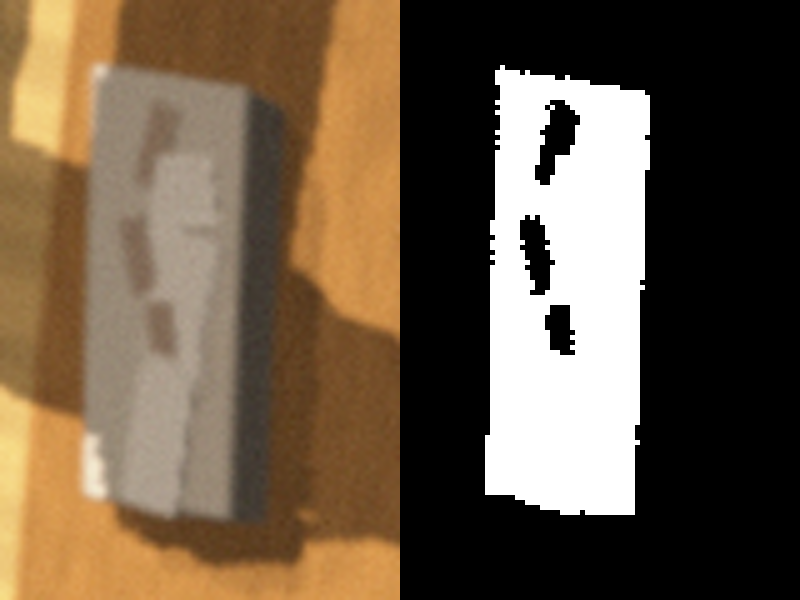

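The mask matches the slip's top face cleanly: centre (487.6,-342.9), yaw 5.0°, 129x49 mm. The jig's lip is near (548,-33) with yaw about 15.5°. The post is at (542.5,36.7), which is jig (13,69), so it agrees with y=70. Its triangulated height is 78 mm against 81 stated. Now I'll grip the post.

carry_out([
  [[0, 0, 0], [-6, 13, -40], 0],
  [[0, 0, 0], [-7, 13, -60], 0],
  [[0, 0, 0], [0, 0, -60], 0],
  [[0, 0, 0], [0, 0, -60], 0],
  [[0, 0, 0], [0, 0, -34], 0.4],
  [[0, 0, 0], [0, 0, 0], 0.9],
  [[0, 0, 0], [0, 0, 0], 1],
  [[0, 0, 0], [0, 0, 0], 1],
  [[0, 0, 0], [0, 0, 0], 1],
  [[0, 0, 0], [0, 0, 0], 1],
])

```text
time_s: 3.2
position: [0.5433, 0.0362, 0.0539]
tool_rot: [[-0.963, -0.271, 0.002], [-0.271, 0.963, -0.0], [-0.001, -0.0, -1.0]]
force: [-0.5, -0.3, 0.1]
width: 0.0406
grip_force: 0.0
```

```bash
python3 - <<'E'
from m import *
w=load('w1');a=load('scene0');b=load('side0')
def corners(c,m):
    ct=max(cv2.findContours(m,cv2.RETR_EXTERNAL,cv2.CHAIN_APPROX_NONE)[0],key=cv2.contourArea)
    hull=cv2.convexHull(ct)
    for e in np.arange(2,12,.5):
        p=cv2.approxPolyDP(hull,e,True).reshape(-1,2)
        if len(p)==4: return p
    return p
th=np.radians(15.5);L=np.array([548.3,-33.4])
X=np.array([np.cos(th),np.sin(th)]);Y=np.array([-np.sin(th),np.cos(th)])
h,s,v=hsv(w);ms,_=comp((s<60)&(v>170),(150,110,234,190));ml,_=comp((s<70)&(v>85),(25,8,74,108))
cw=corners(w,ms);print('shelf w',cw.tolist())
for c,bx in((a,(215,180,290,260)),(b,(265,170,330,215))):
    h2,s2,v2=hsv(c);mm,t=comp((s2<50)&(v2>120),bx);cc=corners(c,mm);
    W=plane(w,cw,.02);C=plane(c,cc,.02)
    for i in range(4):
        j=np.argmin(np.linalg.norm(C-W[i],axis=1));p,e=tri(w,[cw[i]],c,[cc[j]]);print(p.round(4),round(e,4))
cl=corners(w,ml);W=plane(w,cl,.022);print('slip',cl.tolist(),W.round(4).tolist())
h2,s2,v2=hsv(b)
for th_ in (140,155,165): 
    mm,t=comp((s2<60)&(v2>th_),(325,225,385,275));cc=corners(b,mm);C=plane(b,cc,.022);print(th_,t)
    for i in range(4):
        j=np.argmin(np.linalg.norm(C-W[i],axis=1)) ;p,e=tri(w,[cl[i]],b,[cc[j]]);print(p.round(4),round(e,4))
E
```

```text
shelf w [[229, 134], [212, 182], [161, 182], [155, 116], [204, 116]]
[ 0.5236 -0.043   0.0151] 0.0025
[ 0.6098 -0.0385  0.0281] 0.0212
[ 0.6327 -0.1328  0.0171] 0.0007
[ 0.5285 -0.1642  0.0146] 0.0012
[ 0.5257 -0.0438  0.0275] 0.0077
[ 0.5899 -0.0314  0.0027] 0.058
[ 0.6329 -0.1334  0.0147] 0.0011
[ 0.5259 -0.1614  0.0181] 0.0059
slip [[35, 13], [64, 19], [61, 102], [32, 98]] [[0.4257, -0.3715, 0.022], [0.4233, -0.3258, 0.022], [0.5459, -0.314, 0.022], [0.5519, -0.3616, 0.022]]
140 [333 232  41  34 704]
[ 0.4257 -0.375   0.0184] 0.0017
[ 0.4223 -0.3288  0.0169] 0.0008
[ 0.5463 -0.3168  0.0174] 0.0003
[ 0.552  -0.3641  0.0179] 0.0013
155 [334 232  40  34 667]
[ 0.4257 -0.375   0.0184] 0.0017
[ 0.423  -0.3299  0.0168] 0.0014
[ 0.5463 -0.3168  0.0174] 0.0003
[ 0.552  -0.3641  0.0179] 0.0013
165 [334 232  39  33 585]
[ 0.4262 -0.3739  0.0203] 0.0024
[ 0.4235 -0.3289  0.0188] 0.0021
[ 0.5472 -0.3181  0.017 ] 0.0021
[ 0.5512 -0.3628  0.0182] 0.0035
```

carry_out([
  [[0, 0, 0], [0, 0, 0], 1],
  [[0, 0, 0], [0, 0, 0], 1],
  [[0, 0, 0], [0, 0, 0], 1],
  [[0, 0, 0], [0, 0, 0], 1],
  [[0, 0, 0], [0, 0, 0], 1],
])

```text
time_s: 3.82
position: [0.5425, 0.0367, 0.0529]
tool_rot: [[-0.963, -0.271, -0.001], [-0.271, 0.963, 0.001], [0.0, 0.001, -1.0]]
force: [-0.2, 3.3, 1.1]
width: 0.0145
grip_force: 30.0
```

carry_out([
  [[0, 0, 0], [4, 1, 0], 1],
  [[0, 0, 0], [14, 4, 0], 1],
  [[0, 0, 0], [16, 4, 0], 1],
  [[0, 0, 0], [16, 5, 0], 1],
  [[0, 0, 0], [8, 2, 0], 1],
  [[0, 0, 0], [3, 1, 0], 1],
  [[0, 0, 0], [0, 0, 0], 1],
  [[0, 0, 0], [0, 0, 0], 1],
])

```text
time_s: 4.82
position: [0.5997, 0.053, 0.0528]
tool_rot: [[-0.962, -0.272, -0.011], [-0.272, 0.962, -0.001], [0.011, 0.002, -1.0]]
force: [-13.9, 1.3, 11.0]
width: 0.0145
grip_force: 30.0
```

The rail travelled 59.5 mm and then pushed back with 14 N, so it's against its stop. I'll relax, release, rise and check while heading to the slip.

carry_out([
  [[0, 0, 0], [-3, -1, 0], 1],
  [[0, 0, 0], [0, 0, 0], 0.4],
  [[0, 0, 0], [0, 0, 0], 0],
  [[0, 0, 0], [0, 0, 0], 0],
  [[0, 0, 0], [0, 0, 30], 0],
  [[0, 0, 0], [0, 0, 50], 0],
  [[0, 0, 0], [0, -20, 60], 0],
  [[0, 0, 0], [0, -30, 50], 0],
  [[0, 0, 0], [0, 0, 0], 0],
  [[0, 0, 0], [0, 0, 0], 0],
])

```text
time_s: 6.08
position: [0.6006, 0.0023, 0.2417]
tool_rot: [[-0.963, -0.271, -0.0], [-0.271, 0.963, -0.0], [0.0, 0.0, -1.0]]
force: [-0.5, 0.5, -1.2]
width: 0.0939
grip_force: 0.0
```

```bash
python3 - <<'E'
from m import *
w=cap('wrist','w2');print(read_state()['position'].round(4),(-w['view'][:3,:3].T@w['view'][:3,3]).round(3))
h,s,v=hsv(w)
cv2.imwrite('pics/w2v.png',cv2.resize(w['color'],(800,600)))
m=(((h<8)|(h>172))&(s>150)&(v>80)).astype(np.uint8);n,l,st,ce=cv2.connectedComponentsWithStats(m)
for i in range(1,n):
    if st[i,4]>30: print('red',st[i],ce[i].round(1),plane(w,[ce[i]],.081).round(4))
m=((s<60)&(v>150)).astype(np.uint8);n,l,st,ce=cv2.connectedComponentsWithStats(m)
for i in range(1,n):
    if st[i,4]>500: print('white',st[i],rect(w,(l==i).astype(np.uint8),.02))
m=((abs(h-110)<14)&(s>120)).astype(np.uint8);n,l,st,ce=cv2.connectedComponentsWithStats(m)
for i in range(1,n):
    if st[i,4]>100: print('blue',st[i],rect(w,(l==i).astype(np.uint8),.036))
E
```

```text
[0.6    0.0026 0.2404] [ 0.532 -0.016  0.434]
red [488 121  24  51 687] [503.  150.4] [[0.4845 0.2914 0.081 ]]
red [287 178  13  15 143] [292.9 185. ] [[0.5984 0.0512 0.081 ]]
white [   8    0   33   69 1669] ((507.8458251953125, -344.0520324707031), (87.65941619873047, 45.111976623535156), 6.046212673187256)
white [ 155   84   86   81 5759] ((564.3955078125, -91.37041473388672), (109.21428680419922, 120.30230712890625), 15.391165733337402)
white [ 264  155   56   54 2514] ((606.3314208984375, 59.084449768066406), (79.09392547607422, 79.62602233886719), 15.7733154296875)
blue [ 215   88  172   74 3761] ((526.0879516601562, 44.82902526855469), (95.5337905883789, 225.544189453125), 15.728959083557129)
```

View pics/w2v.png

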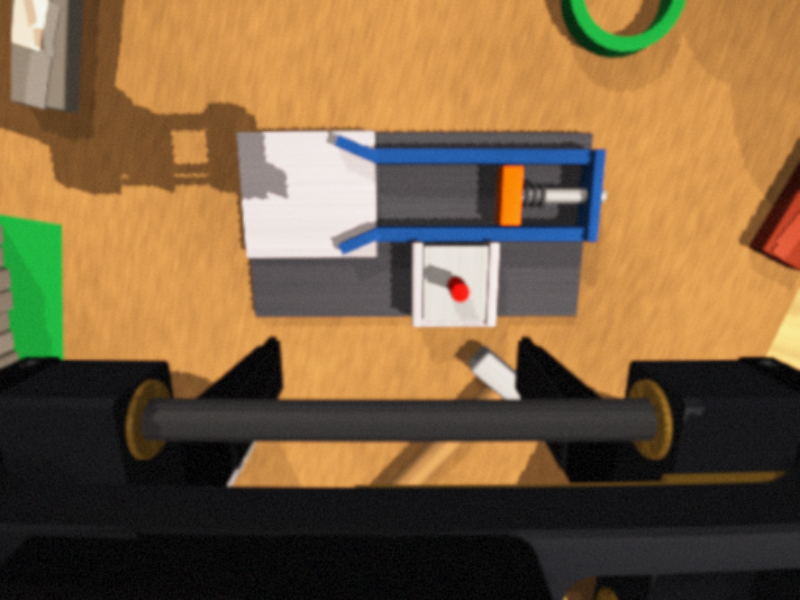

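The rail is fully open: post at (459,290) in the 800x600 view, with the channel clear. The shelf measured again at (564.4,-91.4) with yaw 15.4°, which agrees. Now I'll fetch the slip.

carry_out([
  [[0, 0, 0], [-12, -30, 0], 0.2],
  [[0, 0, -2], [-17, -53, -10], 0.2],
  [[0, 0, -2], [-17, -53, -15], 0.2],
  [[0, 0, -2], [-17, -53, -20], 0.2],
  [[0, 0, -2], [-17, -53, -20], 0.2],
  [[0, 0, -2], [-17, -53, -20], 0.2],
  [[0, 0, -0.7], [-15, -52, -20], 0.2],
  [[0, 0, 0], [0, 0, -20], 0.2],
  [[0, 0, 0], [0, 0, 0], 0.2],
  [[0, 0, 0], [0, 0, 0], 0.2],
])

```text
time_s: 7.38
position: [0.4893, -0.3431, 0.1171]
tool_rot: [[-0.996, -0.09, -0.0], [-0.09, 0.996, 0.001], [0.0, 0.001, -1.0]]
force: [-0.3, 0.5, -0.8]
width: 0.0763
grip_force: 0.0
```

```bash
python3 - <<'E'
from m import *
w=cap('wrist','w3');s_=read_state();print(s_['position'].round(4),s_['width'],s_['tool_rot'][:,1].round(3))
h,s,v=hsv(w)
cv2.imwrite('pics/w3v.png',w['color'])
m=((s<75)&(v>85)).astype(np.uint8);n,l,st,ce=cv2.connectedComponentsWithStats(m)
for i in range(1,n):
    if st[i,4]>500: print('white',st[i],rect(w,(l==i).astype(np.uint8),.022))
E
```

```text
[ 0.4897 -0.3434  0.1179] 0.076091686360697 [-0.09   0.996 -0.001]
white [ 226  121   51  126 5810] ((487.35565185546875, -346.2812194824219), (130.34201049804688, 49.137054443359375), 5.277498245239258)
white [  81  159   76   86 2766] ((518.2669677734375, -480.7597351074219), (93.20780181884766, 40.03864669799805), 30.221458435058594)
white [448 218  64  26 549] ((515.2321166992188, -94.79882049560547), (20.62320899963379, 71.09869384765625), 15.845283508300781)
```

View pics/w3v.png

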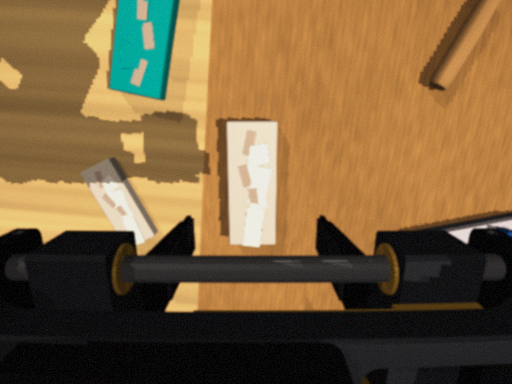

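The wrist view shows the slip centred at about (251,184) between the open fingers. Measured pose: (487.4,-346.3), yaw 5.3°, 130x49 mm. I'll go down and grip it.

carry_out([
  [[0, 0, 0.2], [-2, -3, -40], 0.2],
  [[0, 0, 0], [0, 0, -45], 0.2],
  [[0, 0, 0], [0, 0, -27], 0.2],
  [[0, 0, 0], [0, 0, 0], 0.5],
  [[0, 0, 0], [0, 0, 0], 0.8],
  [[0, 0, 0], [0, 0, 0], 1],
  [[0, 0, 0], [0, 0, 0], 1],
  [[0, 0, 0], [0, 0, 0], 1],
])

```text
time_s: 8.43
position: [0.487, -0.3479, 0.006]
tool_rot: [[-0.996, -0.091, 0.001], [-0.091, 0.996, -0.001], [-0.001, -0.001, -1.0]]
force: [0.1, -0.2, 0.6]
width: 0.0315
grip_force: 0.0
```

carry_out([
  [[0, 0, 0], [0, 0, 10], 1],
  [[0, 0, 0], [0, 0, 30], 1],
  [[0, 0, 0], [0, 0, 50], 1],
  [[0, 0, 0], [0, 0, 0], 1],
])

```text
time_s: 8.93
position: [0.4898, -0.3502, 0.1017]
tool_rot: [[-0.996, -0.091, 0.008], [-0.091, 0.996, -0.007], [-0.007, -0.008, -1.0]]
force: [0.7, -0.5, 0.4]
width: 0.0003
grip_force: 0.0
```

The fingers shut on nothing, so I'll look before anything else.

```bash
python3 - <<'E'
from m import *
w=cap('wrist','w4');a=cap('scene','s4');b=cap('side','d4')
s_=read_state();print(s_['position'].round(4),s_['width'])
def pan(c,x0,y0,x1,y1,W,H): return cv2.resize(c['color'][y0:y1,x0:x1],(W,H),interpolation=cv2.INTER_CUBIC)
im=np.zeros((600,800,3),np.uint8);im[:300,:400]=cv2.resize(w['color'],(400,300));im[:300,400:]=pan(a,100,140,260,260,400,300);im[300:,:400]=pan(b,280,180,440,300,400,300);im[300:,400:]=pan(b,0,0,512,384,400,300)
cv2.imwrite('pics/v4.png',im)
h,s,v=hsv(w)
m=((s<75)&(v>85)).astype(np.uint8);n,l,st,ce=cv2.connectedComponentsWithStats(m)
for i in range(1,n):
    if st[i,4]>500: print('white',st[i],rect(w,(l==i).astype(np.uint8),.022))
E
```

```text
[ 0.4864 -0.3473  0.095 ] 0.00033726075279776323
white [ 234  120   54  131 5249] ((486.0340576171875, -346.1422119140625), (128.90052795410156, 48.82060241699219), 5.14189338684082)
white [  82  160   78   92 3136] ((517.6231689453125, -479.9782409667969), (92.87922668457031, 39.847991943359375), 30.37676429748535)
white [430 235  39  21 643] ((529.5551147460938, -145.51681518554688), (21.824186325073242, 40.120941162109375), 14.978474617004395)
white [431 280  29  31 784] ((585.9312744140625, -136.06396484375), (37.89134216308594, 31.410079956054688), 8.355944633483887)
```

View pics/v4.png

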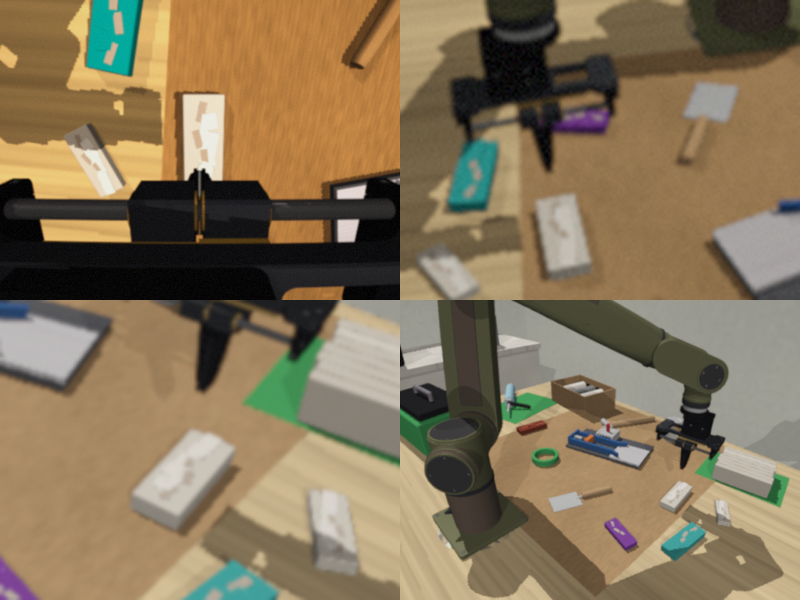

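```bash
python3 - <<'E'
from m import *
p=np.array([.4864,-.3473,.095])
for n,t in(('w4',(256,220)),('s4',(158,207)),('d4',None)):
    c=load(n);print(n,'tcp',proj(c,p).round(1),'below',proj(c,[p[0],p[1],.022]).round(1),t)
# fingertip in side view crop (208,90)/2.5 -> 
tip=[[280+205/2.5,180+90/2.5]];print(tip,tri(load('s4'),[[158,207]],load('d4'),tip))
s=read_state();print(s['force'],s['ft_torque'],s['qpos'],s['time_s'])
E
```

```text
w4 tcp [[259.  214.1]] below [[258.6 189.1]] (256, 220)
s4 tcp [[160.9 212.5]] below [[164.1 230.6]] (158, 207)
d4 tcp [[359.5 222.4]] below [[354.4 246.5]] None
[[362.0, 216.0]] (array([ 0.48436094, -0.35193989,  0.11601522]), np.float64(0.0019172829315434253))
[-0.5083154   0.2073735  -0.17291306] [ 0.01718229  0.00266811 -0.02772881] [-7.09848285e-01  8.95220511e-02  1.85617509e+00 -2.69786675e-06
  1.19655059e+00 -2.37195393e+00] 9.075
```

The slip wasn't touched. The tips in the images look about 20 mm higher than the reported TCP height, so the fingers probably closed just above the slip. I'll measure the tip height properly with masks.

```bash
python3 - <<'E'
from m import *
a=load('s4');b=load('d4');w=load('w4')
tips={}
for n,c,bx in(('s',a,(145,170,175,225)),('d',b,(345,170,378,235))):
    h,s,v=hsv(c)
    for t in(45,60):
        m,st=comp(v<t,bx);ys,xs=np.where(m);y=ys.max();print(n,t,st,[(int(r),int(xs[ys==r].min()),int(xs[ys==r].max())) for r in range(y-4,y+1)])
        tips[n]=(xs[ys>=y-1].mean(),y+.5)
print(tips,tri(a,[tips['s']],b,[tips['d']]))
p=np.array([.4864,-.3473,.095])
for dz in(0,.01,.02,.03): print(dz,proj(a,p+[0,0,dz]).round(1),proj(b,p+[0,0,dz]).round(1))
E
```

```text
s 45 [145 170  30  11 214] [(176, 145, 172), (177, 145, 167), (178, 145, 162), (179, 145, 158), (180, 146, 150)]
s 60 [145 170  30  38 467] [(203, 157, 160), (204, 157, 160), (205, 158, 159), (206, 158, 159), (207, 159, 159)]
d 45 [353 180  25  36 359] [(211, 359, 364), (212, 360, 364), (213, 360, 363), (214, 360, 362), (215, 361, 361)]
d 60 [352 177  26  39 433] [(211, 359, 364), (212, 359, 364), (213, 359, 363), (214, 359, 362), (215, 360, 361)]
{'s': (np.float64(158.66666666666666), np.float64(207.5)), 'd': (np.float64(360.5), np.float64(215.5))} (array([ 0.48506388, -0.34905512,  0.11491876]), np.float64(0.004384802335154201))
0 [[160.9 212.5]] [[359.5 222.4]]
0.01 [[160.4 210. ]] [[360.3 218.9]]
0.02 [[160.  207.3]] [[361.  215.4]]
0.03 [[159.5 204.7]] [[361.7 211.8]]
```

With shut fingers, both views put the tips 20 mm above the reported TCP z. I'll use that offset and descend in guarded steps.

carry_out([
  [[0, 0, 0], [0, 1, 0], 0.2],
  [[0, 0, 0], [0, 0, 0], 0.2],
  [[0, 0, 0], [0, 0, 0], 0.2],
  [[0, 0, 0], [0, 0, 0], 0.2],
  [[0, 0, 0], [0, 0, -30], 0.2],
  [[0, 0, 0], [0, 0, -40], 0.2],
  [[0, 0, 0], [0, 0, -25], 0.2],
  [[0, 0, 0], [0, 0, -6], 0.2],
  [[0, 0, 0], [0, 0, 0], 0.2],
])

```text
time_s: 10.2
position: [0.487, -0.3468, -0.0054]
tool_rot: [[-0.996, -0.091, 0.0], [-0.091, 0.996, -0.0], [-0.0, -0.0, -1.0]]
force: [-0.1, -0.2, 0.1]
width: 0.0756
grip_force: 0.0
```

carry_out([
  [[0, 0, 0], [0, 0, -4], 0.2],
  [[0, 0, 0], [0, 0, 0], 0.2],
])

```text
time_s: 10.45
position: [0.4872, -0.3469, -0.0089]
tool_rot: [[-0.996, -0.091, 0.001], [-0.091, 0.996, -0.001], [-0.001, -0.001, -1.0]]
force: [-0.1, 0.3, 0.2]
width: 0.0761
grip_force: 0.0
```

carry_out([
  [[0, 0, 0], [0, 0, -3], 0.2],
  [[0, 0, 0], [0, 0, 0], 0.2],
])

```text
time_s: 10.7
position: [0.4867, -0.3464, -0.0128]
tool_rot: [[-0.996, -0.091, -0.0], [-0.091, 0.996, 0.0], [0.0, 0.0, -1.0]]
force: [-0.1, -0.1, 0.5]
width: 0.0762
grip_force: 0.0
```

Reported z is -13 mm with no contact, which confirms the offset. Now I'll grip.

carry_out([
  [[0, 0, 0], [0, 0, -1], 0.6],
  [[0, 0, 0], [0, 0, 0], 1],
  [[0, 0, 0], [0, 0, 0], 1],
  [[0, 0, 0], [0, 0, 0], 1],
  [[0, 0, 0], [0, 0, 0], 1],
])

```text
time_s: 11.32
position: [0.4868, -0.3465, -0.0137]
tool_rot: [[-0.996, -0.091, 0.0], [-0.091, 0.996, -0.0], [-0.0, -0.0, -1.0]]
force: [-0.2, -0.1, -0.4]
width: 0.0499
grip_force: 30.0
```

carry_out([
  [[0, 0, 0], [0, 0, 20], 1],
  [[0, 0, 0], [0, 0, 50], 1],
  [[0, 0, -8], [8, 24, 10], 1],
  [[0, 0, -10], [10, 30, 0], 1],
  [[0, 0, -10], [10, 30, 0], 1],
  [[0, 0, -10], [10, 30, 0], 1],
  [[0, 0, -10], [10, 30, 0], 1],
  [[0, 0, -10], [10, 30, 0], 1],
  [[0, 0, -10], [11, 30, 0], 1],
  [[0, 0, -10], [11, 30, 0], 1],
])

```text
time_s: 12.58
position: [0.5671, -0.1115, 0.0674]
tool_rot: [[-0.291, 0.957, 0.001], [0.957, 0.291, -0.0], [-0.001, 0.001, -1.0]]
force: [0.5, -0.7, -1.8]
width: 0.0496
grip_force: 30.0
```

carry_out([
  [[0, 0, -1.7], [2, 1, 0], 1],
  [[0, 0, 0], [0, 0, 0], 1],
  [[0, 0, 0], [0, 0, 0], 1],
])

```text
time_s: 12.95
position: [0.5685, -0.1124, 0.0665]
tool_rot: [[-0.268, 0.964, -0.0], [0.964, 0.268, -0.0], [-0.0, -0.0, -1.0]]
force: [-0.1, -0.3, -1.8]
width: 0.0495
grip_force: 30.0
```

```bash
python3 - <<'E'
from m import *
w=cap('wrist','w5');a=cap('scene','s5');b=cap('side','d5');s_=read_state();p=s_['position'];print(p.round(4),s_['width'],s_['grip_force'],np.degrees(np.arctan2(s_['tool_rot'][1,1],s_['tool_rot'][0,1])))
L=np.array([547.3,-34.3]);t=np.radians(15.5);X=np.array([np.cos(t),np.sin(t)]);Y=np.array([-np.sin(t),np.cos(t)])
d=p[:2]*1000-L;print('jig',d@X,d@Y)
def pan(c,x0,y0,x1,y1,W,H): return cv2.resize(c['color'][y0:y1,x0:x1],(W,H),interpolation=cv2.INTER_CUBIC)
im=np.zeros((600,800,3),np.uint8);im[:300,:400]=cv2.resize(w['color'],(400,300));im[:300,400:]=pan(a,190,150,350,270,400,300);im[300:,:400]=pan(b,210,120,370,240,400,300)
cv2.imwrite('pics/v5.png',im)
h,s,v=hsv(w)
for nm,m,z in(('white',(s<60)&(v>120),p[2]+.0137+.022),('blue',(abs(h-110)<14)&(s>120),.036)):
    n,l,st,ce=cv2.connectedComponentsWithStats(m.astype(np.uint8))
    for i in range(1,n):
        if st[i,4]>300: print(nm,st[i],rect(w,(l==i).astype(np.uint8),z))
E
```

```text
[ 0.5685 -0.1122  0.0663] 0.04980642155531231 29.99928653240204 15.496586443513925
jig -0.4060587655394887 -80.77488741860822
white [ 315    0  111   53 5386] ((592.2061767578125, 13.311592102050781), (54.894412994384766, 24.0012264251709), 16.79362678527832)
white [  189   103   139   153 15936] ((560.1770629882812, -78.57511138916016), (72.48719787597656, 86.1971206665039), 15.862468719482422)
white [ 216  282   78   28 1860] ((577.1697998046875, -147.1503143310547), (47.327754974365234, 19.156898498535156), 15.50763988494873)
blue [ 193    0   31  148 2627] ((510.5877685546875, -25.75342559814453), (20.417951583862305, 101.86625671386719), 9.641526222229004)
blue [ 291    0   33  147 2736] ((575.5064086914062, -7.304008483886719), (21.555452346801758, 101.4668960571289), 22.068124771118164)
```

View pics/v5.png

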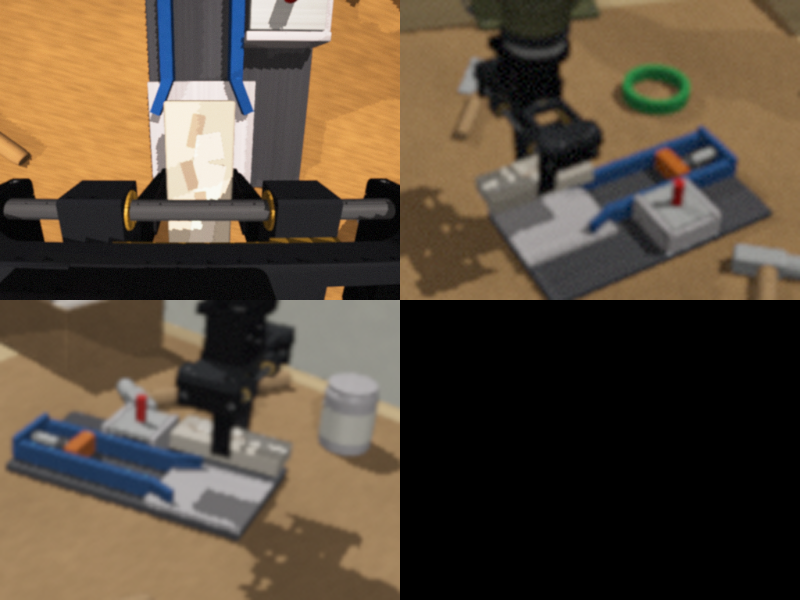

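The view shows the slip held level above the shelf, with its front at about the guides and the channel walls symmetric about it. The channel centre is about 2 mm to jig +x of the slip, so I'll shift and lower.

carry_out([
  [[0, 0, 0], [2, 0, -30], 1],
  [[0, 0, 0], [0, 0, -22], 1],
  [[0, 0, 0], [0, 0, -5], 1],
  [[0, 0, 0], [0, 0, 0], 1],
])

```text
time_s: 13.6
position: [0.5707, -0.1118, 0.0094]
tool_rot: [[-0.268, 0.964, -0.0], [0.964, 0.268, 0.0], [0.0, -0.0, -1.0]]
force: [0.1, 1.2, -2.0]
width: 0.05
grip_force: 30.0
```

carry_out([
  [[0, 0, 0], [0, 0, -2], 1],
  [[0, 0, 0], [0, 0, 0], 1],
])

```text
time_s: 13.85
position: [0.5714, -0.1117, 0.0081]
tool_rot: [[-0.268, 0.963, 0.001], [0.963, 0.268, -0.0], [-0.001, 0.001, -1.0]]
force: [0.3, 0.7, -2.2]
width: 0.0501
grip_force: 30.0
```

carry_out([
  [[0, 0, 0], [0, 0, -2], 1],
  [[0, 0, 0], [0, 0, 0], 1],
])

```text
time_s: 14.1
position: [0.5714, -0.1117, 0.0063]
tool_rot: [[-0.268, 0.963, 0.001], [0.963, 0.268, -0.0], [-0.001, 0.001, -1.0]]
force: [-1.5, 0.1, 2.1]
width: 0.05
grip_force: 30.0
```

The slip is on the shelf with light contact. I'll release, rise, close the fingers and go behind its tail.

carry_out([
  [[0, 0, 0], [0, 0, 0], 0.2],
  [[0, 0, 0], [0, 0, 0], 0.2],
  [[0, 0, 0], [0, 0, 0], 0.2],
  [[0, 0, 0], [0, 0, 0], 0.2],
  [[0, 0, 0], [0, 0, 20], 0.2],
  [[0, 0, 0], [0, 0, 40], 1],
  [[0, 0, 0], [7, -27, 0], 1],
  [[0, 0, 0], [7, -27, 0], 1],
  [[0, 0, 0], [7, -28, 0], 1],
  [[0, 0, 0], [0, 0, 0], 1],
])

```text
time_s: 15.35
position: [0.5927, -0.1953, 0.0671]
tool_rot: [[-0.266, 0.964, 0.002], [0.964, 0.266, -0.001], [-0.002, 0.002, -1.0]]
force: [-0.2, 0.9, -0.0]
width: 0.0314
grip_force: 0.0
```

```bash
cat > look.py <<'E'
from m import *
L=np.array([547.3,-34.3]);t=np.radians(15.5);X=np.array([np.cos(t),np.sin(t)]);Y=np.array([-np.sin(t),np.cos(t)])
def jig(p): d=np.asarray(p)[:2]-L; return np.array([d@X,d@Y]).round(1)
def tcp():
    s=read_state();p=s['position']*1000;print('t',s['time_s'],'tcp',p.round(1),'jig',jig(p),'w',round(s['width'],4),'F',s['force'].round(1))
E
python3 - <<'E'
from look import *
w=cap('wrist','w6');tcp()
h,s,v=hsv(w)
for nm,m,z in(('white',(s<75)&(v>110),.042),('blue',(abs(h-110)<14)&(s>120),.036)):
    n,l,st,ce=cv2.connectedComponentsWithStats(m.astype(np.uint8))
    for i in range(1,n):
        if st[i,4]>300: r=rect(w,(l==i).astype(np.uint8),z);print(nm,st[i],r,jig(r[0]))
print('expect slip corners',proj(w,[[*(L+x*X+y*Y)/1000,.042] for x in(-25,25) for y in(-146,-16)]).round(0).tolist())
E
```

```text
t 15.4 tcp [ 592.3 -194.2   66.6] jig [   0.6 -166.1] w 0.0272 F [ 1.   0.5 -0.2]
white [  182     0   149   187 21776] ((570.988037109375, -114.61316680908203), (100.2894287109375, 128.5481414794922), 15.7484712600708) [  1.4 -83.7]
white [481 189  31  27 393] ((778.467529296875, -138.14122009277344), (13.602810859680176, 33.33546447753906), 87.36713409423828) [ 195.  -161.8]
blue [185   0  24  29 462] ((514.9176025390625, -68.85291290283203), (19.264467239379883, 12.050254821777344), 83.04202270507812) [-40.4 -24.6]
blue [302   0  26  28 465] ((594.4356689453125, -46.213111877441406), (12.698261260986328, 19.030000686645508), 39.149696350097656) [ 42.2 -24.1]
expect slip corners [[222.0, 184.0], [217.0, -6.0], [287.0, 183.0], [292.0, -7.0]]
```

The slip is aligned (tail at about jig y -147, guides centred at x≈+0.9). I'll lower the pusher behind the tail and push.

carry_out([
  [[0, 0, 0], [0, 0, -35], 1],
  [[0, 0, 0], [0, 0, -26], 1],
  [[0, 0, 0], [0, 0, 0], 1],
  [[0, 0, 0], [-3, 10, 0], 1],
  [[0, 0, 0], [-3, 12, 0], 1],
  [[0, 0, 0], [-4, 12, 0], 1],
  [[0, 0, 0], [-3, 12, 0], 1],
  [[0, 0, 0], [-3, 12, 0], 1],
  [[0, 0, 0], [-4, 12, 0], 1],
  [[0, 0, 0], [-3, 12, 0], 1],
])

```text
time_s: 16.65
position: [0.5685, -0.1108, 0.0043]
tool_rot: [[-0.268, 0.963, -0.0], [0.963, 0.268, -0.0], [-0.0, -0.0, -1.0]]
force: [1.0, -2.6, 2.3]
width: 0.0007
grip_force: 1.4
```

```bash
python3 - <<'E'
from look import *
w=cap('wrist','w7');tcp()
h,s,v=hsv(w)
for nm,m,z in(('white',(s<75)&(v>110),.042),('blue',(abs(h-110)<14)&(s>120),.036),('orange',(abs(h-12)<6)&(s>180)&(v>150),.04)):
    n,l,st,ce=cv2.connectedComponentsWithStats(m.astype(np.uint8))
    for i in range(1,n):
        if st[i,4]>200: r=rect(w,(l==i).astype(np.uint8),z);print(nm,st[i],np.round(r[1],1),round(r[2],1),jig(r[0]))
E
```

```text
t 16.7 tcp [ 567.6 -109.1    3.8] jig [ -0.4 -77.5] w 0.0002 F [0.3 2.  0.1]
white [  167     0   182   246 28765] [ 96.9 126.2] 15.6 [  0.9 -17.1]
white [ 340    0  154   30 4048] [76.7 13.3] 17.4 [78.6 40.8]
white [332  99  20  49 571] [ 9.8 25. ] 19.8 [ 44.4 -11.6]
white [165 100  20  52 556] [27.4  9.3] 83.5 [-45.9 -11.7]
blue [ 169    0   41  160 3869] [19.3 80.9] 7.7 [-33.6   8.5]
blue [ 309    0   41  160 3610] [19.2 80.7] 24.4 [36.   8.6]
```

Tip height is 24 mm, so I'll raise 1 mm and keep pushing.

carry_out([
  [[0, 0, 0], [-3, 12, 1], 1],
  [[0, 0, 0], [-3, 12, 0], 1],
  [[0, 0, 0], [-3, 12, 0], 1],
  [[0, 0, 0], [-3, 11, 0], 1],
  [[0, 0, 0], [-3, 11, 0], 1],
  [[0, 0, 0], [0, 0, 0], 1],
])

```text
time_s: 17.45
position: [0.5538, -0.0538, 0.0053]
tool_rot: [[-0.269, 0.963, 0.001], [0.963, 0.269, -0.002], [-0.002, 0.0, -1.0]]
force: [0.9, -4.7, -1.1]
width: 0.0006
grip_force: 2.2
```

```bash
python3 - <<'E'
from look import *
w=cap('wrist','w8');tcp()
b=cap('side','d8');a=cap('scene','s8')
for n,c,bx in(('scene',a,(270,180,335,240)),('side',b,(205,150,285,205))):
    h,s,v=hsv(c);m,st=comp((abs(h-11)<7)&(s>150)&(v>110),bx);r=rect(c,m,.04);print(n,'follower',st,np.round(r[1],1),jig(r[0]))
    c0=load('scene0' if n=='scene' else 'side0');h,s,v=hsv(c0);m,st=comp((abs(h-11)<7)&(s>150)&(v>110),bx);r=rect(c0,m,.04);print(n,'before',st,np.round(r[1],1),jig(r[0]))
h,s,v=hsv(w);g=(s<75)&(v>110)
for y in range(-30,150,10): print(y,[int(g[tuple(np.clip(proj(w,[*(L+x*X+y*Y)/1000,.04])[0][::-1].round().astype(int),0,[383,511]))]) for x in(-15,0,15)],proj(w,[*(L+y*Y)/1000,.04]).round().tolist(),end=';')
E
```

```text
t 17.5 tcp [553.8 -53.8   5.3] jig [  1.1 -20.5] w 0.0004 F [ 1.  -4.2 -0.7]
scene follower [297 209  12   9  60] [46.3 19.9] [  5.1 127.6]
scene before [293 210  13  10  57] [46.5 18.6] [  4.9 114.2]
side follower [233 172  10   8  41] [45.8 16.9] [ -7.6 126.6]
side before [236 173  11   8  40] [46.9 16.6] [ -7.5 112.6]
-30 [0, 0, 0] [[254.0, 256.0]];-20 [0, 0, 0] [[254.0, 241.0]];-10 [1, 0, 1] [[254.0, 225.0]];0 [1, 1, 1] [[254.0, 208.0]];10 [1, 1, 1] [[254.0, 191.0]];20 [1, 1, 1] [[254.0, 174.0]];30 [1, 1, 1] [[254.0, 156.0]];40 [1, 1, 1] [[254.0, 137.0]];50 [1, 1, 1] [[254.0, 118.0]];60 [1, 1, 1] [[254.0, 98.0]];70 [1, 1, 1] [[254.0, 77.0]];80 [1, 1, 1] [[254.0, 56.0]];90 [1, 1, 1] [[254.0, 35.0]];100 [1, 1, 1] [[254.0, 13.0]];110 [1, 1, 1] [[254.0, -10.0]];120 [1, 1, 1] [[254.0, -33.0]];130 [1, 1, 1] [[254.0, -56.0]];140 [1, 1, 1] [[255.0, -80.0]];
```

The follower has moved 13.7 mm, so the slip's tail is at about y -8. I'll push 20 mm more.

carry_out([
  [[0, 0, 0], [-2, 7, 0], 1],
  [[0, 0, 0], [-2, 7, 0], 1],
  [[0, 0, 0], [-1, 5, 0], 1],
  [[0, 0, 0], [0, 0, 0], 1],
])

```text
time_s: 18.1
position: [0.5488, -0.0356, 0.0053]
tool_rot: [[-0.268, 0.963, 0.0], [0.963, 0.268, -0.002], [-0.002, -0.001, -1.0]]
force: [0.6, -6.5, -0.4]
width: 0.0006
grip_force: 3.5
```

```bash
cat > fol.py <<'E'
from look import *
def fol(tag):
    tcp()
    for n,bx in(('scene',(270,180,335,240)),('side',(205,150,285,205))):
        R=[]
        for c in (cap(n,tag+n),load(n+'0')):
            h,s,v=hsv(c);m,st=comp((abs(h-11)<7)&(s>150)&(v>110),bx);ys,xs=np.where(m);R.append(jig((plane(c,[[xs.mean(),ys.mean()]],.035)[0]*1000))[1])
        print(n,'follower q mm',round(R[0]-R[1],1))
E
python3 -c "
from fol import *
fol('f9')"
```

```text
t 18.1 tcp [548.8 -35.6   5.3] jig [ 1.1 -1.7] w 0.0006 F [ 0.6 -6.5 -0.4]
scene follower q mm 32.4
side follower q mm 33.0
```

The follower is at 32.7 mm, which puts the tail 10.7 mm past the lip. Now a fast pull-back.

carry_out([
  [[0, 0, 0], [16, -58, 0], 1],
  [[0, 0, 0], [12, -42, 0], 1],
  [[0, 0, 0], [0, 0, 40], 1],
  [[0, 0, 0], [0, 0, 40], 1],
  [[0, 0, 0], [0, 0, 20], 1],
  [[0, 0, 0], [0, 0, 0], 1],
])

```text
time_s: 18.95
position: [0.5777, -0.1343, 0.1067]
tool_rot: [[-0.268, 0.963, 0.003], [0.963, 0.268, -0.0], [-0.001, 0.003, -1.0]]
force: [0.6, -0.5, -0.7]
width: 0.0002
grip_force: 0.0
```

```bash
python3 - <<'E'
from fol import *
fol('f10')
a=load('f10scene');b=load('f10side');w=cap('wrist','w10')
def pan(c,x0,y0,x1,y1,W,H): return cv2.resize(c['color'][y0:y1,x0:x1],(W,H),interpolation=cv2.INTER_CUBIC)
im=np.zeros((600,800,3),np.uint8);im[:300,:400]=cv2.resize(w['color'],(400,300));im[:300,400:]=pan(a,230,180,340,262,400,300);im[300:,:400]=pan(b,205,140,325,230,400,300)
cv2.imwrite('pics/v10.png',im)
E
```

```text
t 18.95 tcp [ 577.7 -134.3  106.7] jig [   2.6 -104.4] w 0.0002 F [ 0.6 -0.5 -0.7]
scene follower q mm 21.6
side follower q mm 21.1
```

View pics/v10.png

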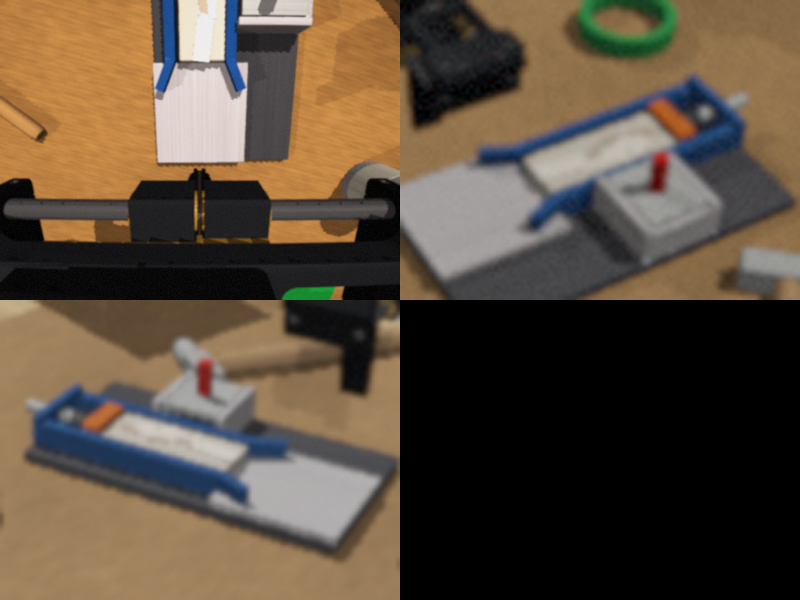

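The picture shows the slip lying in the channel with its tail behind the lip at the shelf end. The follower is at 21.4 mm (seated is 22) and the rail is still open. I'll go to the post.

carry_out([
  [[0, 0, 0], [4, 30, 0], 0.5],
  [[0, 0, 0], [6, 52, 0], 0.5],
  [[0, 0, 0], [6, 52, 0], 0.5],
  [[0, 0, 0], [5, 52, 0], 0.5],
  [[0, 0, 0], [0, 0, 0], 0.5],
  [[0, 0, 0], [0, 0, 0], 0.5],
])

```text
time_s: 19.85
position: [0.5967, 0.0513, 0.1036]
tool_rot: [[-0.268, 0.963, -0.003], [0.963, 0.268, -0.0], [0.0, -0.003, -1.0]]
force: [0.3, -0.8, 0.1]
width: 0.0467
grip_force: 0.0
```

```bash
python3 - <<'E'
from fol import *
fol('f11')
w=cap('wrist','w11');a=load('f11scene');b=load('f11side')
h,s,v=hsv(w);red=((h<8)|(h>172))&(s>150)&(v>80)
n,l,st,ce=cv2.connectedComponentsWithStats(red.astype(np.uint8))
for i in range(1,n):
    if st[i,4]>30: print(st[i],(plane(w,[ce[i]],.08)*1000).round(1))
T=[]
for c,bx in((a,(270,195,320,235)),(b,(240,150,300,185))):
    h2,s2,v2=hsv(c);q,t=comp(((h2<8)|(h2>172))&(s2>120)&(v2>60),bx);T.append((t[0]+t[2]/2-.5,t[1]+1.));print(t)
print(tri(a,[T[0]],b,[T[1]]))
E
```

```text
t 19.85 tcp [596.7  51.3 103.6] jig [70.5 69.3] w 0.0467 F [ 0.3 -0.8  0.1]
scene follower q mm 20.1
side follower q mm 21.2
[252 190  19  27 408] [[599.7  57.3  80. ]]
[299 222   5  10  32]
[265 158   3  10  30]
(array([0.59977299, 0.0530057 , 0.07587068]), np.float64(0.0008908787994045429))
```

carry_out([
  [[0, 0, 0], [2, 1, -25], 0.5],
  [[0, 0, 0], [0, 0, -30], 0.5],
  [[0, 0, 0], [0, 0, -13], 0.8],
  [[0, 0, 0], [0, 0, 0], 1],
  [[0, 0, 0], [0, 0, 0], 1],
  [[0, 0, 0], [0, 0, 0], 1],
  [[0, 0, 0], [0, 0, 0], 1],
])

```text
time_s: 20.88
position: [0.6013, 0.0524, 0.0388]
tool_rot: [[-0.268, 0.963, 0.004], [0.963, 0.268, -0.0], [-0.001, 0.003, -1.0]]
force: [2.3, 0.6, 2.1]
width: 0.0151
grip_force: 30.0
```

carry_out([
  [[0, 0, 0], [-4, -1, 0], 1],
  [[0, 0, 0], [-10, -3, 0], 1],
  [[0, 0, 0], [-10, -3, 0], 1],
])

```text
time_s: 21.25
position: [0.5766, 0.0454, 0.0388]
tool_rot: [[-0.268, 0.963, 0.003], [0.963, 0.268, 0.0], [-0.001, 0.003, -1.0]]
force: [2.6, 0.8, 6.3]
width: 0.0152
grip_force: 30.0
```

carry_out([
  [[0, 0, 0], [-11, -3, 0], 1],
  [[0, 0, 0], [-11, -3, 0], 1],
  [[0, 0, 0], [-11, -3, 0], 1],
  [[0, 0, 0], [-10, -3, 0], 1],
  [[0, 0, 0], [0, 0, 0], 1],
])

```text
time_s: 21.88
position: [0.5323, 0.0328, 0.0388]
tool_rot: [[-0.268, 0.963, 0.001], [0.963, 0.268, -0.001], [-0.001, 0.0, -1.0]]
force: [-0.4, -2.6, 9.1]
width: 0.0151
grip_force: 30.0
```

carry_out([
  [[0, 0, 0], [-3, -1, 0], 1],
  [[0, 0, 0], [-3, -1, 0], 1],
  [[0, 0, 0], [0, 0, 0], 1],
])

```text
time_s: 22.25
position: [0.5301, 0.0321, 0.0389]
tool_rot: [[-0.267, 0.964, 0.01], [0.964, 0.267, 0.002], [-0.001, 0.01, -1.0]]
force: [11.9, 2.2, -0.5]
width: 0.0152
grip_force: 30.0
```

It reached a firm stop with 12 N after 74 mm of travel. I'll relax, release and rise clear.

carry_out([
  [[0, 0, 0], [3, 1, 0], 1],
  [[0, 0, 0], [0, 0, 0], 0.5],
  [[0, 0, 0], [0, 0, 0], 0.5],
  [[0, 0, 0], [0, 0, 0], 0.5],
  [[0, 0, 0], [0, 0, 25], 0.5],
  [[0, 0, 0], [0, 0, 50], 0.5],
  [[0, 0, 0], [0, 0, 60], 0.5],
  [[0, 0, 0], [0, -50, 30], 0.5],
  [[0, 0, 0], [0, -50, 20], 0.5],
  [[0, 0, 0], [0, 0, 0], 0.5],
])

```text
time_s: 23.5
position: [0.5303, -0.0701, 0.2242]
tool_rot: [[-0.264, 0.965, 0.003], [0.965, 0.264, -0.001], [-0.002, 0.003, -1.0]]
force: [0.2, -0.1, -0.2]
width: 0.0474
grip_force: 0.0
```

```bash
python3 - <<'E'
from fol import *
fol('f12')
w=cap('wrist','w12');a=load('f12scene');b=load('f12side')
T=[]
for c,bx in((a,(270,195,320,235)),(b,(240,150,300,185))):
    h2,s2,v2=hsv(c);q,t=comp(((h2<8)|(h2>172))&(s2>120)&(v2>60),bx);T.append((t[0]+t[2]/2-.5,t[1]+1.));print(t)
p,e=tri(a,[T[0]],b,[T[1]]);print('post',p*1000,e,jig(p*1000))
h,s,v=hsv(w);red=((h<8)|(h>172))&(s>150)&(v>80)
n,l,st,ce=cv2.connectedComponentsWithStats(red.astype(np.uint8))
for i in range(1,n):
    if st[i,4]>30: r=(plane(w,[ce[i]],.078)*1000)[0];print(st[i],r.round(1),jig(r))
h2,s2,v2=hsv(a);q,t=comp(((h2<8)|(h2>172))&(s2>120)&(v2>60),(345,175,390,215));print('red slip',t)
# slip top face part seen by wrist between lip and rail, and channel walls
for y in(5,15,25,35): 
    row=[(x,v[tuple(proj(w,[*(L+x*X+y*Y)/1000,.034])[0][::-1].round().astype(int))],s[tuple(proj(w,[*(L+x*X+y*Y)/1000,.034])[0][::-1].round().astype(int))]) for x in(-20,0,20)];print(y,row)
E
```

```text
t 23.5 tcp [530.3 -70.1 224.2] jig [-25.9 -30. ] w 0.0474 F [ 0.2 -0.1 -0.2]
scene follower q mm 21.8
side follower q mm 21.3
[285 207   5  10  31]
[253 167   5  11  38]
post [527.55039966  32.28216988  78.3595335 ] 0.00011092804491054243 [-1.2 69.4]
[273  86  14  15 159] [528.7  32.8  78. ] [-0.  69.6]
red slip [355 183  22  24 291]
5 [(-20, np.int64(241), np.int64(40)), (0, np.int64(248), np.int64(8)), (20, np.int64(246), np.int64(30))]
15 [(-20, np.int64(240), np.int64(41)), (0, np.int64(248), np.int64(7)), (20, np.int64(247), np.int64(25))]
25 [(-20, np.int64(241), np.int64(37)), (0, np.int64(247), np.int64(7)), (20, np.int64(247), np.int64(29))]
35 [(-20, np.int64(191), np.int64(53)), (0, np.int64(232), np.int64(16)), (20, np.int64(187), np.int64(53))]
```

Everything checks out:
- **Rail:** the post moved 75.1 mm between open and shut, and is now at jig x≈0.
- **Follower:** holding at 21.5 mm, so the slip is still seated.
- **Red slip:** unmoved.

Handing the job in.

```bash
python3 -c "
from workcell import manip
print(manip.close_job())"
```

```text
the job is handed in; nothing more can be done
None
```

The job is handed in: the white slip is in the channel behind the lip (follower at 21.5 mm, 22 when seated), the rail is shut over it and released, the red slip is unmoved, and it took 23.5 s; the first grasp closed on air above the slip because the fingertips sit about 20 mm above the reported TCP, and I corrected for that.

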